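# Park the spare guide roller at the top of its sloped gutter

## Robot

A 6-joint arm with a two-finger parallel gripper is mounted at the origin on a cart in front of the work surface, level with it; the furniture and walls round the work are solid. World frame = base frame: x ahead of the robot, y to its left, z up, the work surface at z = 0. Lengths are in m, angles in rad, forces in N, time in s.
With the tool pointing down it reaches from about 0.375 to 0.9 m from the base axis. Payload 3.1 kg.
Tool frame: the origin (TCP) lies at the very end of the fingers, on their centre line; the grasp point (between the pads) lies 19 mm behind it; y points along the fingers, x is the direction in which the jaws open and shut, and the axes are right-handed (so a half turn about y gives the same grasp; the last joint's range is limited). The gripper opens to 87 mm and grips with 3 to 60 N. Pads are 19 mm wide; open, the fingers measure 117 mm over their backs; the gripper's body (75 mm by 190 mm) begins 51 mm behind the grasp point.
Start: joints at [-1.377, 0.527, 1.433, -0, 1.181, -0.178], TCP at [0.227, -0.582, 0.223] pointing down, gripper open.
Joint ranges: [-3.08, 3.08], [-0.75, 2.2], [0.22, 2.44], [-1.43, 4.57], [0, 2.65], [-2.85, 2.85]. Speed limits (rad/s): [2.79, 2.79, 3.14, 3.14, 3.14, 3.14].

## Interface

Orientations are given as a unit quaternion [x, y, z, w].
In Python, from rig import robot gives the robot as it stands.
- The arm moves only by the shell command python3 -m creep 'ROWS' [FORCE]. ROWS is JSON, a list of rows, each a list of 3 entries, a list of its own where there are three numbers: the shift along the tool's x, y, z in mm, then the turn about the tool's y in rad, then the opening, from 0 (shut) to 1 (fully open). A call has 1 to 8 rows; each row shifts and turns the commanded pose from where the row before left it, along the tool's axes as they then stand; what a row does not reach is not made up. A row lasts 1/10 s, in which the tool goes at most 50 mm and 8.59 degrees, less where a joint would pass 70% of its speed; a pose out of reach is approached as far as the arm can. A call with a gripper value outside its range is refused whole. The fingers move at their own pace and stop on an object; FORCE is the grip in N (left out, the last holds). Time passes only in rows, so rows that do not move let the fingers close. It gives the time, the measured TCP pose, the force and the opening at its end, in the units of the state.
- robot.get_obs(): the state, without advancing time (a new reading comes with each control period).
- robot.camera(name): name is "side" or "top" or "wrist"; returns a dict with "pixels" (400x640x3 uint8, red, green, blue), "fx", "fy", "cx", "cy" (pixels), "k1" (the pictures are not rectified: a ray, as slopes to the right and down, at radius r is drawn at 1 + k1 r^2 times it, then the intrinsics apply), "position" and "rotation" of the camera in the world. Camera axes: x right, y up, looking along -z (the intrinsics and any distortion apply to the point x, -y, -z); pixel columns grow to the right and rows downward; lengths in m; the calibration is good to about 2 mm. A picture is of the moment at which its call begins. There is no depth.
- robot.hand_in(): hands the job in, once; it reports no verdict.
The state is a dict: "time": time; "q": joint angles; "joint_velocities": joint speeds; "joint_torque": joint torques, N m; "position": TCP position; "tool_rot": TCP orientation; "ft_force": force on the tool from outside, world axes, zero at the start; "moment": the same for the moment, N m; "grip_width": finger opening in m.
Only numpy, scipy, OpenCV 4.12 (cv2) and the standard library are available. Lean on these libraries where they do the work, as an engineer would, in place of code of your own. Each camera call takes 0.05 s, during which the arm holds its last target.

## Task

The press's spare guide roller lies at the low end of the sloped gutter: with the fingertips, gently push it up the gutter and over the upper ridge, so that it sits between that ridge and the end stop and cannot roll back. Then gently push the keeper bar (the rod with the black knob) all the way round, until it lies straight across the gutter behind the roller. Only push: nothing is to be gripped or lifted, and the ink jars and the squeegee stay where they are.

Things in the scene. Friction and masses are not known exactly. Their poses are not given: they have to be found in the camera images.
- gutter: Sloped aluminium channel on a fixed stand. Origin: mid-floor at the open low end, 30 mm above the table. x runs uphill along the floor (slope 0.12 rad), y to the left looking uphill, z normal to the floor. 294 mm long, 66 mm wide inside; walls 4 mm thick, tops 22 mm above the floor. No wall at the low end, so fingers can enter behind (downhill of) the roller.
- low_ridge (a point): Crest of the lower round steel ridge across the gutter's floor: x = 75 mm, 2.5 mm high, 12 mm wide. The roller lies on its uphill side at the start.
- upper_ridge (a point): Crest of the upper round steel ridge across the gutter's floor: x = 248 mm, 2.5 mm high, 12 mm wide.
- end_stop (a point): Top middle of the face of the end stop, a fixed steel plate across the gutter's top end: x = 288 mm, 40 mm high.
- roller: Plain grey hard plastic roller, 44 mm diameter, 60 mm long, with metal end caps, lying across the gutter; 0.2 to 0.37 kg, slippery (friction about 0.25). Origin at its centre, y along its axis; x and z turn as it rolls. It rolls back to the lower ridge if left short of the upper one. Getting it over the upper ridge takes a few newtons, 10 at most.
- seat (a point): Centre of the roller when it sits parked between the upper ridge and the end stop: x = 260 mm, y = 0, z = 22 mm in the gutter's frame. The parked roller has some 6 mm of play towards the end stop.
- keeper (a joint): Angle of the keeper bar about its pivot, axis = gutter z. At 0 the bar points downhill, just outside the left wall; negative: swung outward (to -0.6); it grows as the bar swings in over the gutter; at 1.57 (end of travel) it lies straight across, behind the parked roller. It starts between -0.45 and 0. The pivot is stiff (0.03 N m): the bar stays where it is left.
- keeper_pivot (a point): Centre of the keeper's pivot, on a bracket outside the left wall: x = 230 mm, y = 52 mm, z = 30 mm in the gutter's frame. The bar is a round steel rod of 8 mm diameter whose axis lies at this height, so it passes 4 mm above the side walls.
- keeper_knob (a point): Middle of the upright black knob at the free end of the keeper bar, 94 mm from the pivot: 13 mm diameter, from 28 to 54 mm above the plane of the gutter's floor; the point itself is 42 mm above that plane.
- ink_jar_a: Closed ink jar with a black lid, 64 mm diameter, 72 mm high, standing on the far side of the gutter; origin at the centre of its underside. Leave it alone.
- ink_jar_c: Closed ink jar with a white lid, 58 mm diameter, 62 mm high, standing on the far side of the gutter; origin at the centre of its underside. Leave it alone.
- squeegee: Wooden hand squeegee lying flat, 73 x 190 x 24 mm, beyond the top end of the gutter; origin at the centre of its underside, its length along its y. Leave it alone.
Not all that is in view belongs to the job. Leave any red look-alike of the roller alone.

How it is judged:
By the outcome, as a careful person would: the job done as asked, in the order asked, and still so for the second after the job is handed in, with the robot touching nothing.
It also fails if it takes over 61 s, if anything falls off the work surface, if the arm or the gripper's body presses on something with over 40 N, if the wrist force passes 120 N, or if a joint passes its speed limit or range.

## Working session

There is one attempt and no reset: what is moved stays moved. The work goes in short steps, Python scripts to look and compute and a shell command to move; the robot and the scene stay as the last step left them, time stands still between calls to the robot, and variables do not carry over. Pictures are saved under pics/ and viewed, and the job is handed in when it is done.

```bash
ls; mkdir -p pics; python3 - <<'E'
from rig import robot
import cv2,numpy as np
for n in ["side","top","wrist"]:
    c=robot.camera(n); cv2.imwrite(f"pics/{n}0.png",c["pixels"][:,:,::-1])
    print(n,c["fx"],c["fy"],c["cx"],c["cy"],c["k1"],np.round(c["position"],3).tolist(),np.round(c["rotation"],3).tolist())
print(robot.get_obs())
E
```

```text
pics
side 401.8709437993749 401.8709437993749 316.2003853969272 195.43018797717286 -0.10505178454408887 [0.631, 0.822, 0.391] [0.022, 0.574, 0.818, 0.011]
top 367.3006566866787 367.3006566866787 318.5528721306701 197.63968816362012 -0.08406979183199932 [0.42, 0.042, 0.92] [-0.073, 0.076, 0.735, -0.67]
wrist 319.8979161152065 319.8979161152065 319.34003610497547 202.14560000442592 -0.05356665836119432 [0.305, -0.551, 0.384] [-0.126, 0.087, -0.557, 0.816]
{'time': 0.15, 'q': array([-1.37753650e+00,  5.28270667e-01,  1.43357422e+00, -1.40353744e-05,
        1.18139930e+00, -1.78540252e-01]), 'joint_velocities': array([ 0.00153764, -0.00255194, -0.00310348, -0.00082704, -0.00020158,
        0.00075959]), 'joint_torque': array([ 2.65790968e-04, -4.40431273e+01, -1.76841903e+01,  6.33968879e-02,
        5.52794896e-02, -9.90024864e-05]), 'position': array([ 0.2269522 , -0.5817538 ,  0.22179609]), 'tool_rot': array([-0.58339502,  0.39938701, -0.39854875,  0.58420815]), 'ft_force': array([-0.11860717,  0.05701485,  0.3249088 ]), 'moment': array([-0.03826405, -0.04440929, -0.0166693 ]), 'grip_width': 0.08701847881617363}
```

View pics/top0.png

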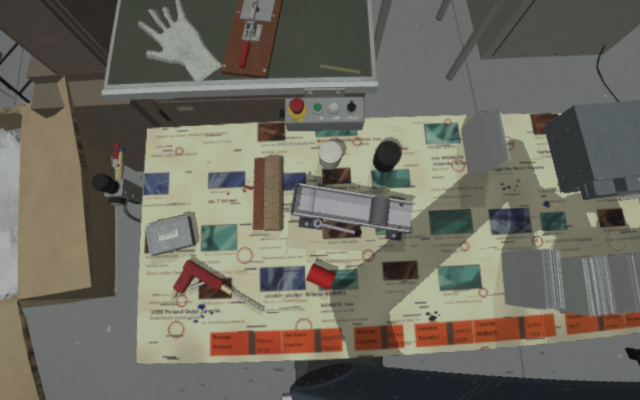

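View pics/side0.png

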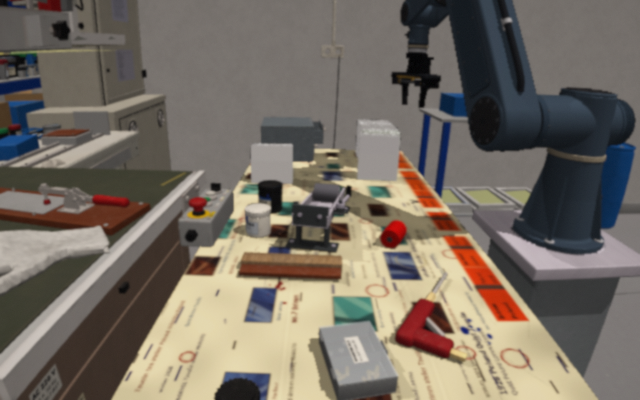

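View pics/wrist0.png

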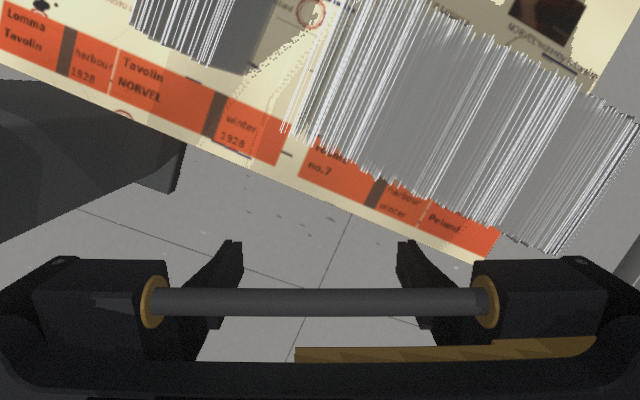

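The top view shows these candidates:
- Grey roller in the gutter at about (380,208).
- Red look-alike on the table at about (320,275), not to be touched.
- Jars at (330,153) and (387,155).
- Keeper bar at about (330,228).

By the description, the grey one in the gutter is the roller. I'll check it in a close crop.

```bash
cat > h.py <<'E'
import numpy as np,cv2
from scipy.spatial.transform import Rotation as R
from rig import robot
def rot(c):
    r=np.array(c["rotation"]); return R.from_quat(r).as_matrix() if r.size==4 else r
def K(c): return np.array([[c["fx"],0,c["cx"]],[0,c["fy"],c["cy"]],[0,0,1.]]),np.array([c["k1"],0,0,0,0])
def ray(c,uv):
    k,d=K(c); p=cv2.undistortPoints(np.array([[uv]],float),k,d)[0,0]
    return rot(c)@np.array([p[0],-p[1],-1.])
def onz(c,uv,z):
    d=ray(c,uv); o=np.array(c["position"]); return o+d*(z-o[2])/d[2]
def proj(c,P):
    P=np.atleast_2d(P); k,d=K(c)
    q=(P-np.array(c["position"]))@rot(c); q=q*[1,-1,-1]
    return cv2.projectPoints(q.reshape(-1,1,3),np.zeros(3),np.zeros(3),k,d)[0][:,0]
def crop(c,x0,y0,x1,y1,s,name):
    im=c["pixels"][y0:y1,x0:x1,::-1]; cv2.imwrite(name,cv2.resize(im,None,fx=s,fy=s,interpolation=cv2.INTER_CUBIC))
E
python3 - <<'E'
from h import *
c=robot.camera("top"); crop(c,280,170,420,250,5.7,"pics/topc.png")
c=robot.camera("side"); crop(c,240,150,420,270,4.4,"pics/sidec.png")
E
```

```text
(no output)
```

View pics/topc.png

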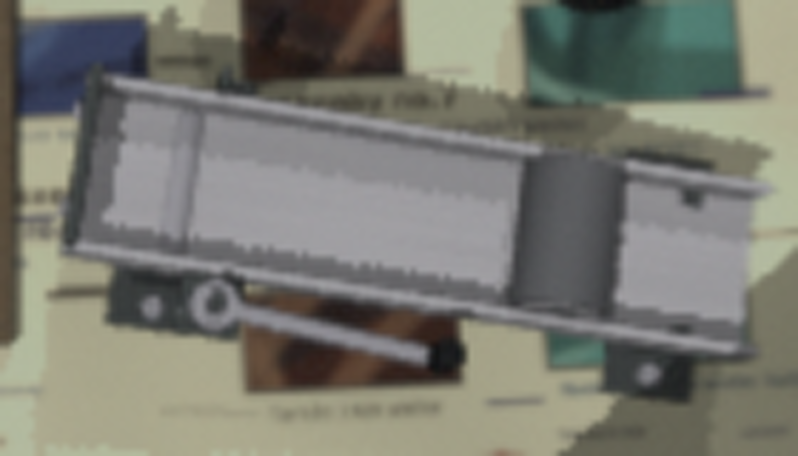

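View pics/sidec.png

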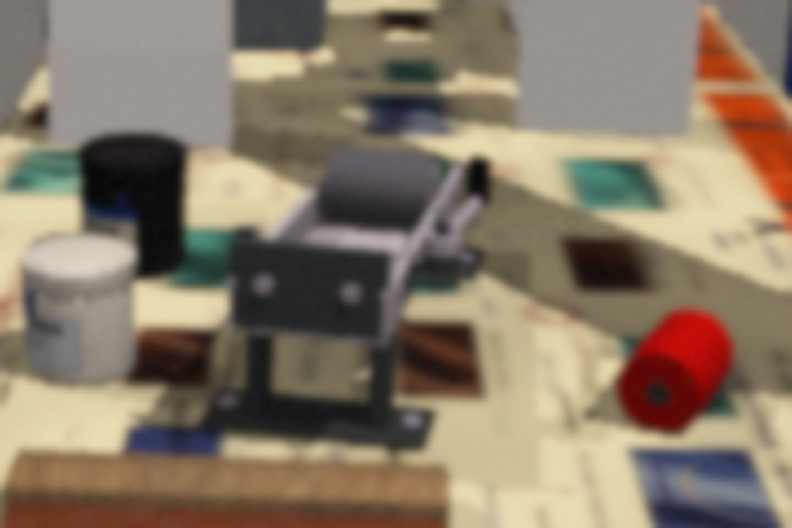

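```bash
cat > fit.py <<'E'
from h import *
from scipy.optimize import least_squares
def gT(p):
    Rm=R.from_euler('z',p[2]).as_matrix()@R.from_euler('y',-0.12).as_matrix()
    return Rm,np.array([p[0],p[1],0.03])
if __name__=="__main__":
    c=robot.camera("top")
    G=np.array([[0,-35,22],[0,35,22],[248,-33,2.5],[248,33,2.5],[230,52,34],[288,-33,30],[288,35,40]])/1000
    px=np.array([[768,188],[750,350],[193,112],[180,243],[213,303],[100,72],[70,250]])/5.7+[280,170]
    def f(p,sel=slice(None)):
        Rm,t=gT(p); return (proj(c,(G@Rm.T+t)[sel])-px[sel]).ravel()
    o=least_squares(lambda p:f(p,slice(0,5)),[0.45,0,1.57],loss='soft_l1')
    print(o.x,np.round(f(o.x).reshape(-1,2),1).tolist())
    Rm,t=gT(o.x); np.save("g.npy",o.x)
    inv=lambda P:(Rm.T@(P-t))*1000
    # knob, roller via plane in gutter z
    def ong(uv,z):
        d=ray(c,uv);cp=np.array(c["position"]);n=Rm[:,2];s=(n@(t+n*z-cp))/(n@d);return inv(cp+s*d)
    u=lambda a:np.array(a)/5.7+[280,170]
    k=ong(u([446,353]),.050); print("knob",k,"ang",np.arctan2(52-k[1]+0,0), np.arctan2(k[1]-52,230-k[0]))
    k=ong(u([340,330]),.030); print("bar",k,np.arctan2(k[1]-52,230-k[0]))
    for a in([522,225],[618,235],[570,155],[570,310]): print("roller",a,np.round(ong(u(a),.030)))
    s=robot.camera("side")
    print("side proj ref:",np.round((proj(s,(np.array([[288,-35,40],[288,35,40],[230-94,52,50],[0,0,0]])/1000)@Rm.T+t)-[240,150])*4.4).tolist())
E
python3 fit.py
```

```text
[ 0.53706647 -0.19191665  1.33424551] [[0.7, -0.0], [1.2, 0.1], [-0.3, -1.2], [-2.1, 2.7], [-0.1, -0.4], [0.2, 0.4], [1.1, -2.9]]
knob [136.79264965  60.06763781  50.        ] ang -1.5707963267948966 0.08634062147360101
bar [176.85572903  54.92354461  30.        ] 0.054956080074175295
roller [522, 225] [108.   0.  30.]
roller [618, 235] [67. -2. 30.]
roller [570, 155] [ 91. -32.  30.]
roller [570, 310] [84. 32. 30.]
side proj ref: [[234.0, 233.0], [387.0, 247.0], [466.0, 162.0], [402.0, 192.0]]
```

The crop confirms the grey roller lying across the gutter at gutter x≈87 mm, with the red one well away on the table. The keeper knob is at crop pixel (446,353), which puts the bar at about -0.09 rad. Next I'll refine the fit, check obstacle heights and work out the first approach.

```bash
sed -i 's/slice(0,5)),/[0,1,2,4,5]),/' fit.py; python3 fit.py
cat > plan.py <<'E'
from fit import *
Rm,t=gT(np.load("g.npy"))
def st():
    o=robot.get_obs(); T=R.from_quat(o["tool_rot"]).as_matrix(); return o,T
def goto(gx,gy,gz,ang=None):
    "gutter mm target; ang: desired angle (gutter yaw) of tool x axis, mod pi"
    o,T=st(); p=Rm@np.array([gx,gy,gz])/1000+t
    d=T.T@(p-o["position"])*1000
    cur=np.arctan2(T[1,0],T[0,0])-np.load("g.npy")[2]
    print("t %.2f"%o["time"],"at g",np.round(Rm.T@(o["position"]-t)*1000,1),"world",np.round(o["position"],3),"F",np.round(o["ft_force"],1),"w %.3f"%o["grip_width"],"q",np.round(o["q"],2))
    print("tgt world",np.round(p,3),"tool shift",np.round(d,1),"toolx ang",round(cur,3), "tool y",np.round(T[:,1],3))
    if ang is not None:
        e=(ang-cur+np.pi/2)%np.pi-np.pi/2; print("yaw world needed",round(e,3),"-> turn about tool y",round(-e,3))
    return d
E
python3 - <<'E'
from plan import *
goto(25,0,80,np.pi/2)
c=robot.camera("side")
b=onz(c,(382,183),0);print("box bottom",b)
for h in(.05,.1,.15,.2,.25,.3):print(h,proj(c,[b[0],b[1],h]).round())
c=robot.camera("top")
for n,uv,z in(("jarc",(330,153),.062),("jara",(387,153),.072)):
    P=onz(c,uv,z);print(n,P,Rm.T@(P-t)*1000)
E
```

```text
[ 0.53695674 -0.19122053  1.3356577 ] [[0.4, 0.1], [0.9, 0.2], [-0.6, -1.0], [-2.4, 2.9], [-0.4, -0.2], [-0.1, 0.7], [0.8, -2.6]]
knob [136.21593089  59.6062803   50.        ] ang -1.5707963267948966 0.08092705013730943
bar [176.27523758  54.40231471  30.        ] 0.04468545634610409
roller [522, 225] [107.  -0.  30.]
roller [618, 235] [66. -3. 30.]
roller [570, 155] [ 90. -33.  30.]
roller [570, 310] [83. 31. 30.]
side proj ref: [[235.0, 234.0], [388.0, 248.0], [466.0, 163.0], [402.0, 192.0]]
t 0.45 at g [-426.1  210.3  245.2] world [ 0.227 -0.582  0.222] F [ 0.1 -0.2  0.4] w 0.087 q [-1.38  0.53  1.43 -0.    1.18 -0.18]
tgt world [ 0.541 -0.176  0.112] tool shift [-264.2  110.1  439.5] toolx ang -2.535 tool y [-0.  0. -1.]
yaw world needed 0.964 -> turn about tool y -0.964
box bottom [ 0.35883953 -0.38094846  0.        ]
0.05 [[383. 168.]]
0.1 [[384. 152.]]
0.15 [[386. 136.]]
0.2 [[387. 120.]]
0.25 [[388. 104.]]
0.3 [[390.  87.]]
jarc [ 0.71222953 -0.00870134  0.062     ] [ 220.59200264 -127.92672469    5.63295307]
jara [ 0.69613746 -0.14615629  0.072     ] [  85.35580521 -144.30142355   32.01207867]
```

```bash
python3 -m creep '[[[0,-17,0],-0.1377,0.15],[[0,-17,0],-0.1377,0.15],[[0,-17,0],-0.1377,0.15],[[0,-17,0],-0.1377,0.15],[[0,-17,0],-0.1377,0.15],[[0,-17,0],-0.1377,0.15],[[0,-17,0],-0.1377,0.15],[[0,0,0],0,0.15]]'; python3 -c "
from plan import *
goto(25,0,80,np.pi/2)"
```

```text
time: 1.35
position: [0.2274, -0.5837, 0.3444]
tool_rot: [0.704, -0.082, 0.084, -0.7]
ft_force: [0.9, -0.2, 0.3]
grip_width: 0.0312
t 1.35 at g [-412.9  209.6  366.5] world [ 0.227 -0.584  0.344] F [ 0.9 -0.2  0.3] w 0.031 q [-1.38  0.42  1.27  0.    1.44 -1.14]
tgt world [ 0.541 -0.176  0.112] tool shift [209.  230.  470.3] toolx ang -1.571 tool y [ 0.001 -0.006 -1.   ]
yaw world needed 0.0 -> turn about tool y -0.0
```

```bash
python3 -m creep '[[[17,0,38],0,0.15],[[17,0,38],0,0.15],[[17,0,38],0,0.15],[[17,0,38],0,0.15],[[17,0,38],0,0.15],[[17,0,38],0,0.15],[[17,0,38],0,0.15],[[17,0,38],0,0.15]]';python3 -m creep '[[[17,0,38],0,0.15],[[17,0,38],0,0.15],[[17,0,38],0,0.15],[[17,0,38],0,0.15],[[0,0,0],0,0.15]]'; python3 -c "
from plan import *
goto(25,0,80,np.pi/2)"
```

```text
time: 2.15
position: [0.4306, -0.3165, 0.3406]
tool_rot: [-0.702, 0.085, -0.084, 0.702]
ft_force: [0.0, 0.4, -0.4]
grip_width: 0.013
time: 2.65
position: [0.5336, -0.1819, 0.3404]
tool_rot: [-0.701, 0.082, -0.082, 0.703]
ft_force: [-1.0, -1.8, -0.5]
grip_width: 0.0132
t 2.65 at g [ 45.3   5.5 307.2] world [ 0.534 -0.182  0.34 ] F [-1.  -1.8 -0.5] w 0.013 q [-0.53  0.33  1.43  0.    1.38 -0.3 ]
tgt world [ 0.541 -0.176  0.112] tool shift [  5.6 228.    6.4] toolx ang -1.568 tool y [ 0.     0.003 -1.   ]
yaw world needed -0.003 -> turn about tool y 0.003
```

```bash
python3 -m creep '[[[1,30,1],0,0.15],[[1,30,1],0,0.15],[[1,30,1],0,0.15],[[1,30,1],0,0.15],[[1,30,0],0,0.15],[[0,30,0],0,0.15],[[0,0,0],0,0.15]]'; python3 - <<'E'
from plan import *
goto(25,0,12,np.pi/2)
c=robot.camera("wrist"); cv2.imwrite("pics/w1.png",c["pixels"][:,:,::-1])
print(proj(c,(np.array([[0,33,0],[0,-33,0],[0,35,22],[0,-35,22],[230,52,34],[288,0,40]])/1000)@Rm.T+t).round())
c=robot.camera("top"); crop(c,280,150,440,250,5,"pics/top1.png")
E
```

```text
time: 3.35
position: [0.5336, -0.1825, 0.1571]
tool_rot: [-0.701, 0.087, -0.08, 0.703]
ft_force: [0.6, 0.5, -0.0]
grip_width: 0.0125
t 3.35 at g [ 22.9   5.3 125.3] world [ 0.534 -0.182  0.157] F [ 0.6  0.5 -0. ] w 0.013 q [-0.53  0.54  1.64 -0.    0.97 -0.29]
tgt world [ 0.542 -0.168  0.045] tool shift [  6.4 112.2  15.4] toolx ang -1.574 tool y [-0.01   0.005 -1.   ]
yaw world needed 0.003 -> turn about tool y -0.003
[[ 292.  202.]
 [ 361.  202.]
 [ 287.  213.]
 [ 366.  213.]
 [ 241. -125.]
 [ 329. -251.]]
```

View pics/w1.png

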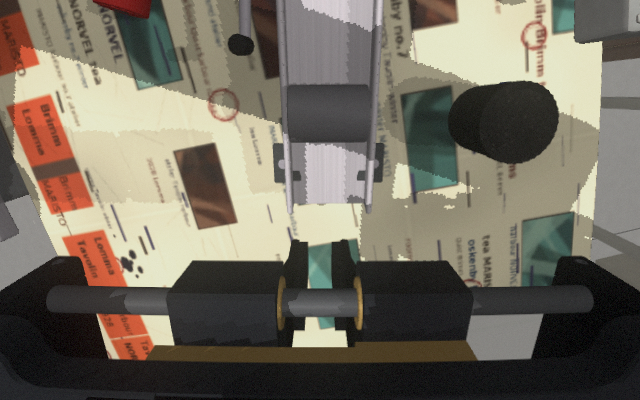

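View pics/top1.png

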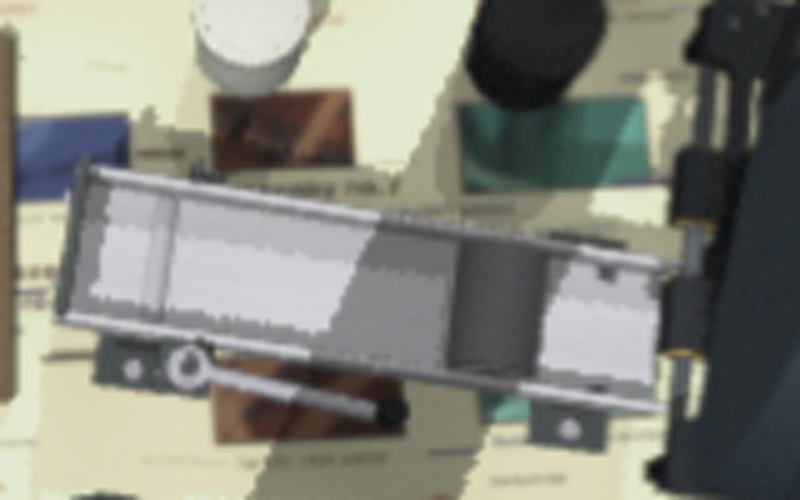

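The wrist view agrees with the fit: gutter mouth walls at (284,205) and (370,210), roller at (328,112). The fingers are about 6 mm left of the gutter's centre line, so I'll correct that and descend into the mouth.

```bash
python3 -m creep '[[[3,20,4],0,0.15],[[3,20,4],0,0.15],[[0,20,4],0,0.15],[[0,20,0],0,0.15],[[0,15,0],0,0.15],[[0,10,0],0,0.15],[[0,5,0],0,0.15],[[0,0,0],0,0.15]]'; python3 - <<'E'
from plan import *
goto(25,0,12,np.pi/2)
c=robot.camera("wrist"); cv2.imwrite("pics/w2.png",c["pixels"][:,:,::-1])
c=robot.camera("side"); crop(c,260,110,460,240,4,"pics/s2.png")
E
```

```text
time: 4.25
position: [0.5465, -0.1737, 0.052]
tool_rot: [0.702, -0.083, 0.083, -0.702]
ft_force: [0.6, 0.5, 0.2]
grip_width: 0.0133
t 4.25 at g [21.7 -5.2 19.5] world [ 0.547 -0.174  0.052] F [0.6 0.5 0.2] w 0.013 q [-0.5   0.7   1.69 -0.    0.74 -0.27]
tgt world [ 0.542 -0.168  0.045] tool shift [-5.2  7.1  4.1] toolx ang -1.571 tool y [ 0.001 -0.    -1.   ]
yaw world needed 0.0 -> turn about tool y -0.0
```

View pics/w2.png

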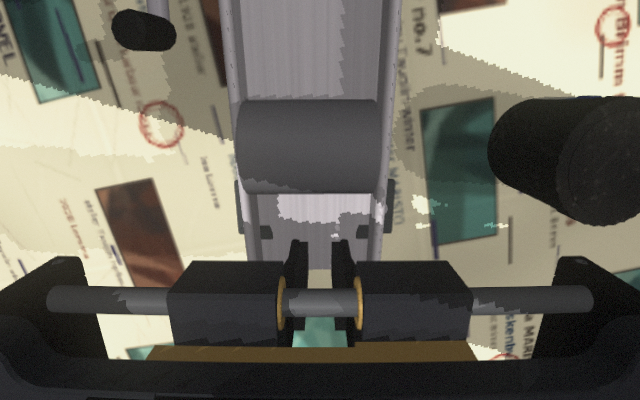

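View pics/s2.png

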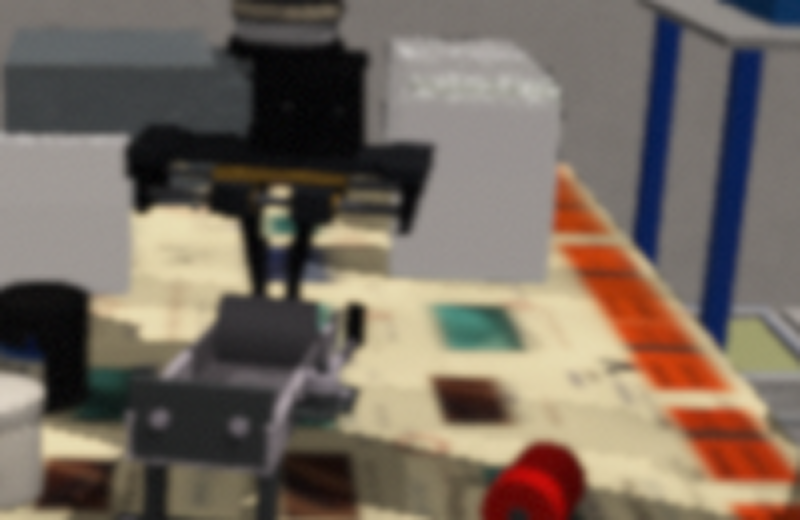

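```bash
python3 -c "
from plan import *
goto(25,0,12,np.pi/2)
c=robot.camera('wrist')
goto(25,0,12,np.pi/2)
print(np.round(proj(c,(np.array([[30,35,22],[30,-35,22],[110,35,22],[110,-35,22]])/1000)@Rm.T+t)))
print('tcp px',proj(c,robot.get_obs()['position']))
"
```

```text
t 4.35 at g [21.8 -5.4 20. ] world [ 0.547 -0.174  0.052] F [ 0.8 -1.1  0.6] w 0.013 q [-0.5   0.7   1.69 -0.    0.74 -0.27]
tgt world [ 0.542 -0.168  0.045] tool shift [-5.5  7.5  4.1] toolx ang -1.571 tool y [ 0.002 -0.001 -1.   ]
yaw world needed 0.0 -> turn about tool y -0.0
t 4.40 at g [21.8 -5.5 20. ] world [ 0.547 -0.174  0.052] F [-0.2 -0.4 -0.8] w 0.013 q [-0.5   0.7   1.69 -0.    0.74 -0.27]
tgt world [ 0.542 -0.168  0.045] tool shift [-5.5  7.6  4.1] toolx ang -1.571 tool y [ 0.002 -0.001 -1.   ]
yaw world needed 0.0 -> turn about tool y -0.0
[[246. 247.]
 [374. 247.]
 [229.  95.]
 [386.  94.]]
tcp px [[319.90390988 257.61796134]]
```

```bash
python3 -m creep '[[[-1,4,4],0,0.15],[[-1,3,4],0,0.15],[[0,0,4],0,0.15],[[0,-1,4],0,0.15],[[0,0,4],0,0.15],[[0,-1,4],0,0.15],[[0,0,0],0,0.15]]'; python3 - <<'E'
from plan import *
goto(60,0,12,np.pi/2)
c=robot.camera("wrist"); crop(c,120,0,520,300,2,"pics/w3.png")
E
```

```text
time: 5.1
position: [0.55, -0.1489, 0.0468]
tool_rot: [0.702, -0.083, 0.083, -0.702]
ft_force: [-0.6, -0.8, 0.2]
grip_width: 0.0131
t 5.10 at g [45.9 -2.8 11.3] world [ 0.55  -0.149  0.047] F [-0.6 -0.8  0.2] w 0.013 q [-0.46  0.71  1.7   0.    0.73 -0.23]
tgt world [ 0.551 -0.135  0.049] tool shift [-2.8 -2.3 14. ] toolx ang -1.57 tool y [ 0. -0. -1.]
yaw world needed -0.001 -> turn about tool y 0.001
```

View pics/w3.png

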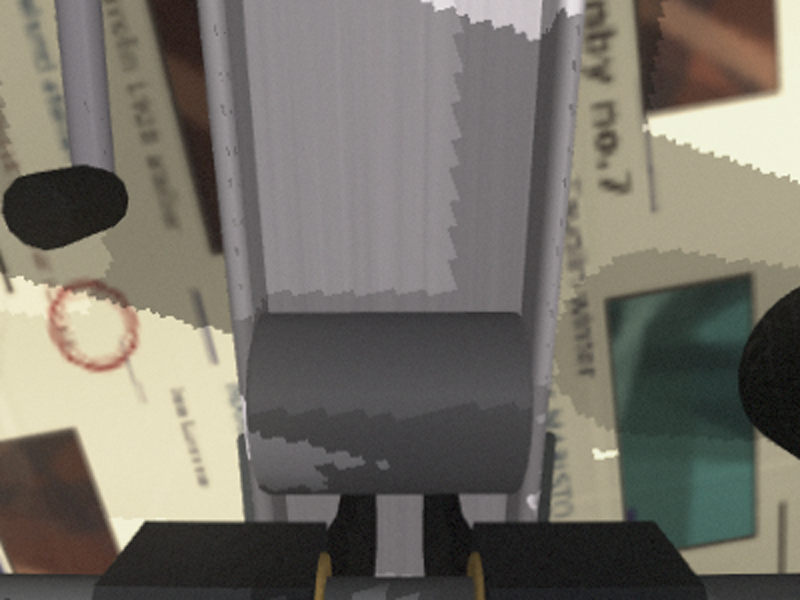

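```bash
python3 -m creep '[[[0,0,4],0,0.15],[[0,-1,4],0,0.15],[[0,0,4],0,0.15],[[0,-1,4],0,0.15],[[0,0,4],0,0.15],[[0,-1,4],0,0.15],[[0,0,4],0,0.15],[[0,-1,4],0,0.15]]'; python3 -m creep '[[[0,0,4],0,0.15],[[0,-1,4],0,0.15],[[0,0,4],0,0.15],[[0,-1,4],0,0.15],[[0,0,4],0,0.15],[[0,-1,4],0,0.15],[[0,0,4],0,0.15],[[0,-1,4],0,0.15]]';  python3 - <<'E'
from plan import *
goto(150,0,12,np.pi/2)
c=robot.camera("wrist"); crop(c,120,0,520,300,2,"pics/w4.png")
E
```

```text
time: 5.95
position: [0.5572, -0.118, 0.0505]
tool_rot: [-0.702, 0.083, -0.083, 0.702]
ft_force: [-0.2, -2.2, -0.1]
grip_width: 0.0132
time: 6.75
position: [0.5646, -0.0869, 0.0545]
tool_rot: [-0.702, 0.083, -0.083, 0.702]
ft_force: [-0.1, -1.3, 0.6]
grip_width: 0.0131
t 6.75 at g [110.   -2.6  11.4] world [ 0.565 -0.087  0.054] F [-0.1 -1.3  0.6] w 0.013 q [-0.35  0.7   1.7   0.    0.75 -0.11]
tgt world [ 0.571 -0.048  0.06 ] tool shift [-2.6 -5.4 39.6] toolx ang -1.571 tool y [-0.  0. -1.]
yaw world needed 0.0 -> turn about tool y -0.0
```

View pics/w4.png

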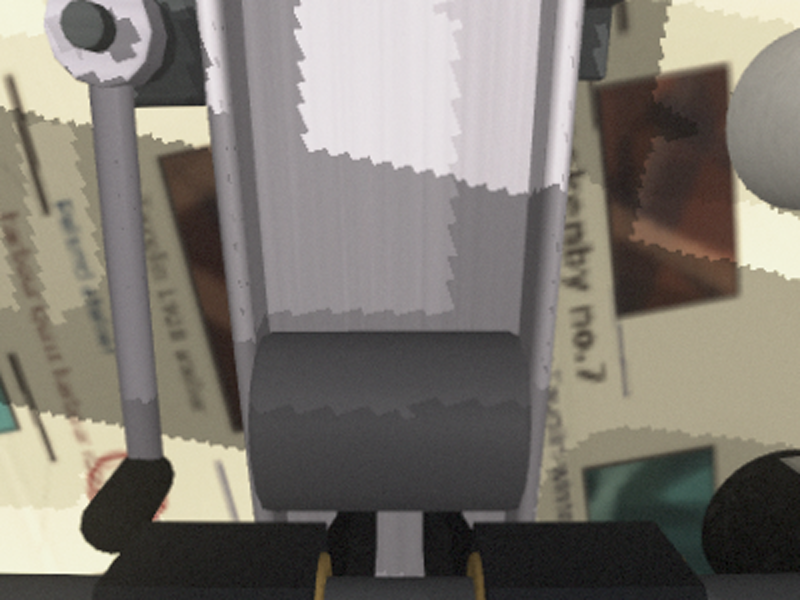

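The roller is straight and riding against both fingertips (crop (390,420)), and the force is about 1–2 N. I'll keep pushing.

```bash
python3 -m creep '[[[0,0,4],0,0.15],[[0,-1,4],0,0.15],[[0,0,4],0,0.15],[[0,-1,4],0,0.15],[[0,0,4],0,0.15],[[0,-1,4],0,0.15],[[0,0,4],0,0.15],[[0,-1,4],0,0.15]]'; python3 -m creep '[[[0,0,4],0,0.15],[[0,-1,4],0,0.15],[[0,0,4],0,0.15],[[0,-1,4],0,0.15],[[0,0,4],0,0.15],[[0,-1,4],0,0.15],[[0,0,4],0,0.15],[[0,-1,4],0,0.15]]';  python3 - <<'E'
from plan import *
goto(227,0,12,np.pi/2)
c=robot.camera("wrist"); crop(c,120,0,520,300,2,"pics/w5.png")
c=robot.camera("top"); crop(c,280,150,440,250,5,"pics/top5.png")
E
```

```text
time: 7.6
position: [0.5721, -0.0558, 0.0585]
tool_rot: [-0.702, 0.083, -0.083, 0.702]
ft_force: [-1.0, -1.1, 0.4]
grip_width: 0.0132
time: 8.4
position: [0.5796, -0.0247, 0.0625]
tool_rot: [-0.702, 0.083, -0.083, 0.702]
ft_force: [0.3, -1.7, 0.7]
grip_width: 0.0133
t 8.40 at g [174.5  -2.6  11.7] world [ 0.58  -0.025  0.063] F [ 0.3 -1.7  0.7] w 0.013 q [-0.24  0.69  1.67 -0.    0.78 -0.  ]
tgt world [0.589 0.027 0.069] tool shift [-2.6 -6.6 52.1] toolx ang -1.571 tool y [-0.  0. -1.]
yaw world needed 0.0 -> turn about tool y -0.0
```

View pics/w5.png

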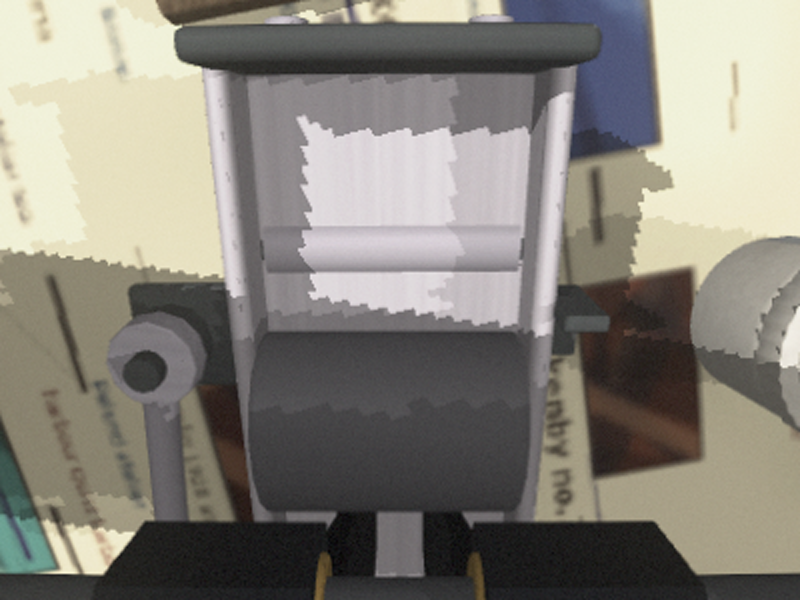

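View pics/top5.png

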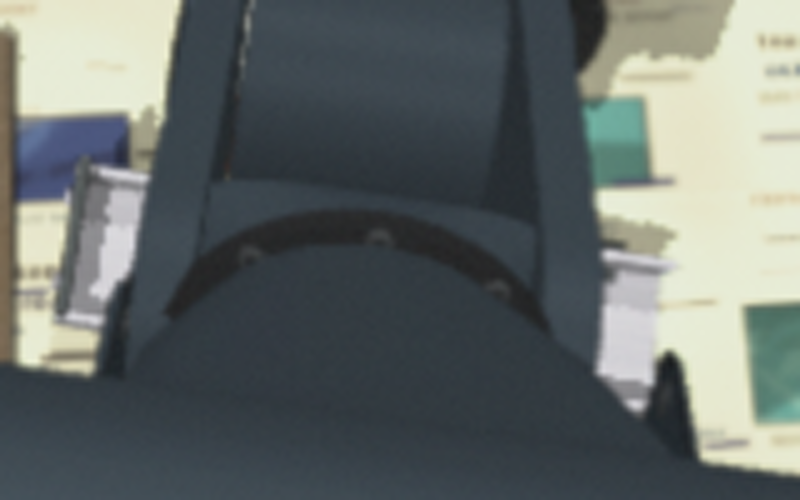

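```bash
python3 -m creep '[[[0,0,4],0,0.15],[[0,-1,4],0,0.15],[[0,0,4],0,0.15],[[0,-1,4],0,0.15],[[0,0,4],0,0.15],[[0,-1,4],0,0.15],[[0,0,2],0,0.15]]'; python3 -m creep '[[[0,0,2],0,0.15],[[0,-1,2],0,0.15],[[0,0,2],0,0.15],[[0,0,2],0,0.15]]';  python3 - <<'E'
from plan import *
goto(227,0,12,np.pi/2)
c=robot.camera("wrist"); crop(c,120,0,520,300,2,"pics/w6.png")
E
```

```text
time: 9.2
position: [0.5856, 0.0002, 0.0658]
tool_rot: [0.703, -0.082, 0.082, -0.702]
ft_force: [-1.7, -6.1, 2.5]
grip_width: 0.0129
time: 9.6
position: [0.5877, 0.0072, 0.0669]
tool_rot: [0.703, -0.083, 0.083, -0.702]
ft_force: [-0.2, -2.9, 1.6]
grip_width: 0.0128
t 9.60 at g [207.8  -3.1  12.1] world [0.588 0.007 0.067] F [-0.2 -2.9  1.6] w 0.013 q [-0.18  0.69  1.65 -0.    0.8   0.06]
tgt world [0.589 0.027 0.069] tool shift [-3.1 -2.2 19.1] toolx ang -1.571 tool y [ 0.    -0.001 -1.   ]
yaw world needed 0.0 -> turn about tool y -0.0
```

View pics/w6.png

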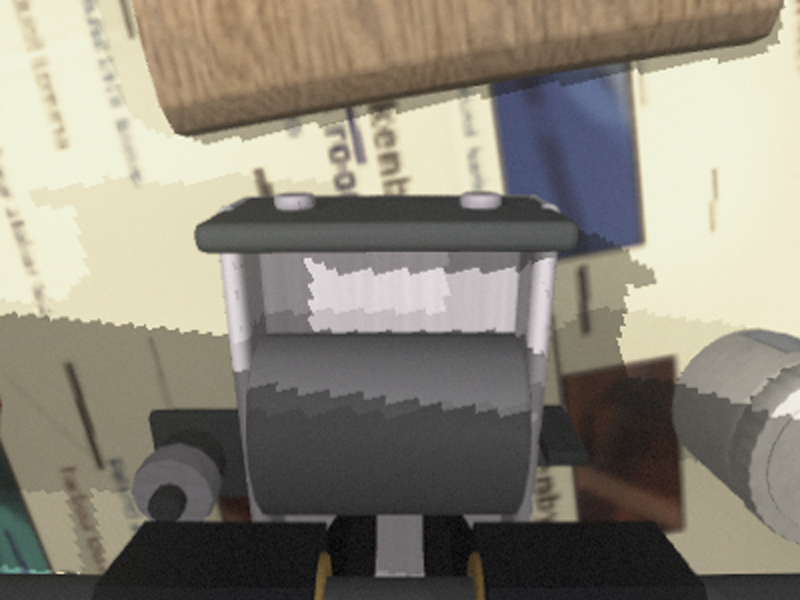

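Force peaked at about 6 N, so the roller is climbing the ridge. I'll continue in 2 mm rows.

```bash
python3 -m creep '[[[0,0,2],0,0.15],[[0,0,2],0,0.15],[[0,-1,2],0,0.15]]'; python3 -m creep '[[[0,0,2],0,0.15],[[0,0,2],0,0.15],[[0,0,2],0,0.15]]';  python3 - <<'E'
from plan import *
goto(227,0,12,np.pi/2)
c=robot.camera("wrist"); crop(c,120,0,520,300,2,"pics/w7.png")
E
```

```text
time: 9.95
position: [0.5887, 0.0146, 0.0673]
tool_rot: [-0.702, 0.083, -0.083, 0.702]
ft_force: [-0.4, -0.5, -0.6]
grip_width: 0.0129
time: 10.25
position: [0.5902, 0.0201, 0.0674]
tool_rot: [-0.702, 0.083, -0.083, 0.702]
ft_force: [0.1, 1.6, 0.3]
grip_width: 0.0132
t 10.25 at g [220.9  -2.6  11.1] world [0.59  0.02  0.067] F [0.1 1.6 0.3] w 0.013 q [-0.16  0.69  1.64  0.    0.81  0.08]
tgt world [0.589 0.027 0.069] tool shift [-2.6 -1.6  6. ] toolx ang -1.571 tool y [-0.  0. -1.]
yaw world needed -0.0 -> turn about tool y 0.0
```

View pics/w7.png

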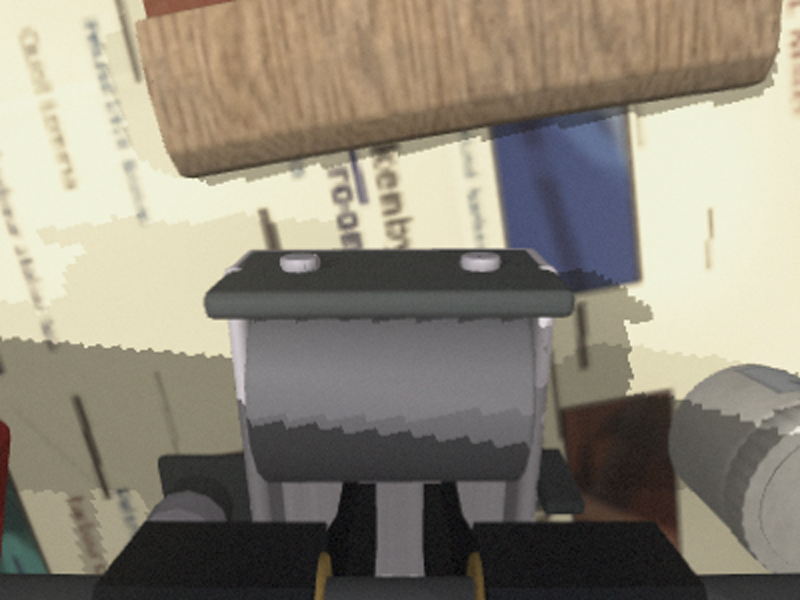

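The roller has gone over the ridge and left the fingers; it now sits against the end stop (crop (388,395)). I'll back off, rise and check.

```bash
python3 -m creep '[[[0,0,-15],0,0.15],[[0,0,-15],0,0],[[0,-25,-15],0,0],[[0,-30,-15],0,0],[[0,-30,-15],0,0],[[0,-20,0],0,0],[[0,0,0],0,0]]';  python3 - <<'E'
from plan import *
goto(136,90,60,0)
c=robot.camera("wrist"); cv2.imwrite("pics/w8.png",c["pixels"][:,:,::-1])
print(proj(c,(np.array([[260,0,44],[230,52,34],[136,59.6,54]])/1000)@Rm.T+t).round())
c=robot.camera("side"); crop(c,240,150,420,270,4.4,"pics/s8.png")
E
```

```text
time: 11.0
position: [0.5745, -0.0559, 0.1756]
tool_rot: [0.703, -0.081, 0.086, -0.702]
ft_force: [1.0, -0.3, 0.6]
grip_width: 0.0007
t 11.00 at g [156.8  -4.9 127.8] world [ 0.574 -0.056  0.176] F [ 1.  -0.3  0.6] w 0.001 q [-0.29  0.52  1.61 -0.    1.01 -0.05]
tgt world [ 0.479 -0.046  0.106] tool shift [-95.4  69.1 -12.7] toolx ang -1.573 tool y [ 0.007 -0.002 -1.   ]
yaw world needed -1.568 -> turn about tool y 1.568
[[311.  58.]
 [241. 102.]
 [238. 227.]]
```

View pics/w8.png

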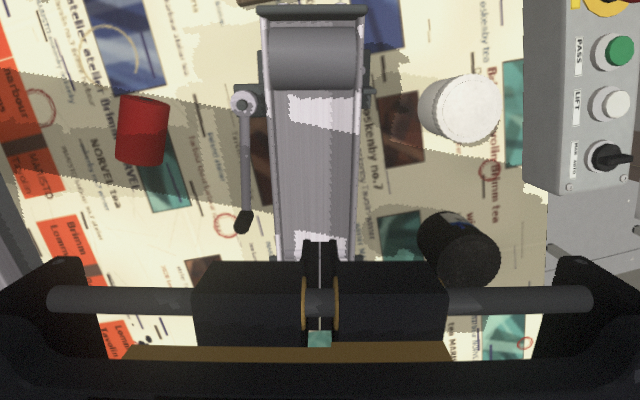

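View pics/s8.png

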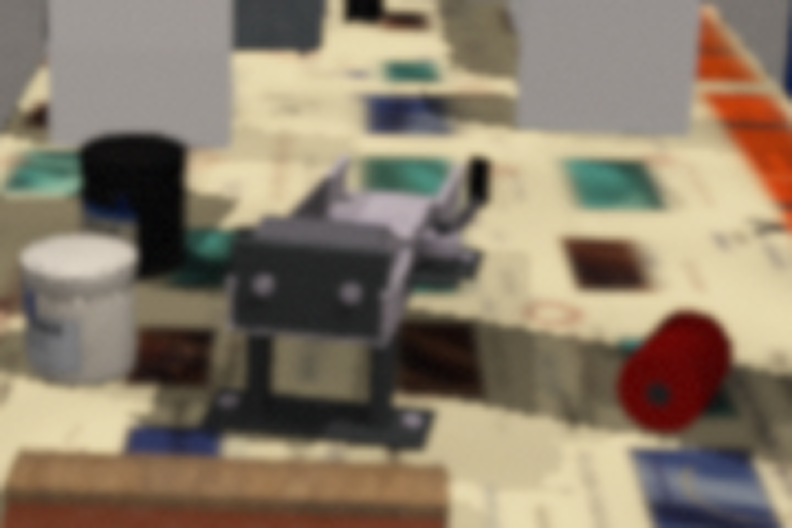

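The roller is parked against the end stop, wrist view (313,55). The keeper knob is at (243,222). Now I'll turn the tool so that its x lies along the bar.

```bash
python3 -m creep '[[[-10,0,0],0.14,0],[[0,0,0],0.14,0],[[0,0,0],0.14,0],[[0,0,0],0.14,0],[[0,0,0],0.14,0],[[0,0,0],0.14,0],[[0,0,0],0.14,0],[[0,0,0],0.14,0]]' 10; python3 -m creep '[[[0,0,0],0.14,0],[[0,0,0],0.14,0],[[0,0,0],0.14,0],[[0,0,0],0,0]]'; python3 - <<'E'
from plan import *
goto(136,95,60,0)
E
```

```text
time: 11.9
position: [0.5617, -0.0506, 0.1704]
tool_rot: [0.55, -0.446, 0.443, -0.549]
ft_force: [0.3, -0.2, 0.2]
grip_width: 0.0005
time: 12.3
position: [0.5618, -0.0507, 0.1707]
tool_rot: [-0.447, 0.549, -0.547, 0.446]
ft_force: [0.2, 0.2, 0.4]
grip_width: 0.0002
t 12.30 at g [158.3   8.6 122.6] world [ 0.562 -0.051  0.171] F [0.2 0.2 0.4] w 0.000 q [-0.29  0.51  1.64 -0.    0.99  1.49]
tgt world [ 0.474 -0.045  0.106] tool shift [ 11.9  65.1 -86.6] toolx ang -3.11 tool y [-0.004  0.001 -1.   ]
yaw world needed -0.031 -> turn about tool y 0.031
```

```bash
python3 -m creep '[[[3,0,-22],0.1,0],[[3,0,-22],0,0],[[3,0,-22],0,0],[[3,0,-21],0,0],[[0,20,0],0,0],[[0,20,0],0,0],[[0,0,0],0,0]]'; python3 - <<'E'
from plan import *
goto(136,95,42,np.pi-.07)
c=robot.camera("wrist"); cv2.imwrite("pics/w9.png",c["pixels"][:,:,::-1])
print(proj(c,(np.array([[260,0,44],[230,52,34],[136,59.6,54]])/1000)@Rm.T+t).round())
c=robot.camera("side"); crop(c,240,130,420,250,4.4,"pics/s9.png")
E
```

```text
time: 13.0
position: [0.4736, -0.0378, 0.1301]
tool_rot: [-0.421, 0.571, -0.567, 0.418]
ft_force: [-0.0, -0.1, 0.3]
grip_width: 0.0006
t 13.00 at g [145.5  97.3  83.3] world [ 0.474 -0.038  0.13 ] F [-0.  -0.1  0.3] w 0.001 q [-0.32  0.48  1.89 -0.    0.78  1.56]
tgt world [ 0.475 -0.043  0.088] tool shift [ 4.3 42.1  2.9] toolx ang -3.208 tool y [-0.007  0.002 -1.   ]
yaw world needed -0.004 -> turn about tool y 0.004
[[101.  93.]
 [177. 173.]
 [325. 178.]]
```

View pics/w9.png

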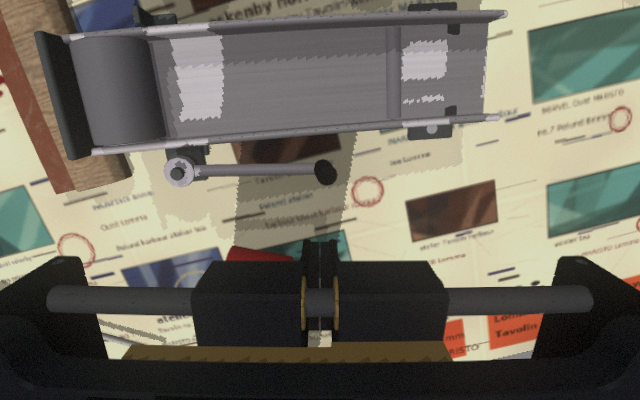

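View pics/s9.png

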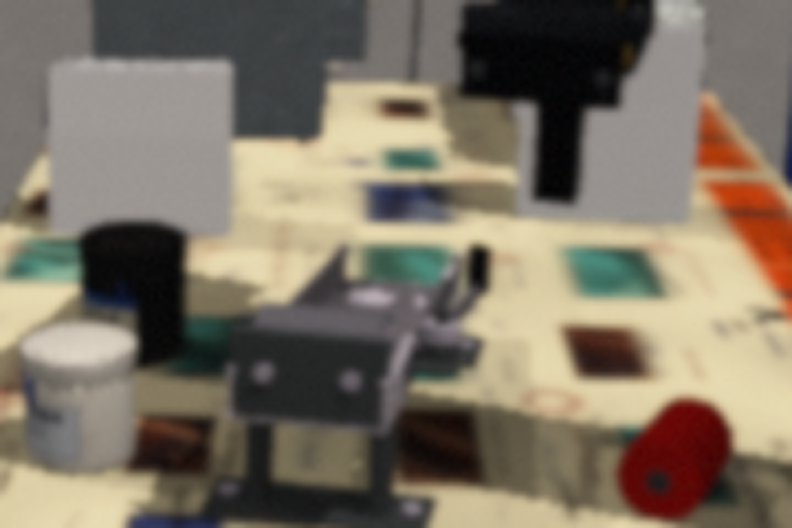

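```bash
python3 -m creep '[[[2,15,0],0,0],[[2,15,0],0,0],[[2,10,2],0,0],[[0,0,5],0,0],[[0,0,5],0,0],[[0,0,0],0,0]]'; python3 - <<'E'
from plan import *
goto(136,76,42,np.pi-.07)
c=robot.camera("wrist"); crop(c,120,0,520,300,2,"pics/w10.png")
c=robot.camera("side"); crop(c,300,130,400,205,7,"pics/s10.png")
E
```

```text
time: 13.7
position: [0.4879, -0.0485, 0.0933]
tool_rot: [0.418, -0.569, 0.571, -0.419]
ft_force: [-0.9, -0.6, 0.8]
grip_width: 0.0004
t 13.70 at g [134.   80.9  47.6] world [ 0.488 -0.049  0.093] F [-0.9 -0.6  0.8] w 0.000 q [-0.33  0.56  1.88  0.    0.69  1.55]
tgt world [ 0.493 -0.047  0.088] tool shift [-3.   5.4  4.7] toolx ang -3.211 tool y [ 0.003 -0.001 -1.   ]
yaw world needed -0.001 -> turn about tool y 0.001
```

View pics/w10.png

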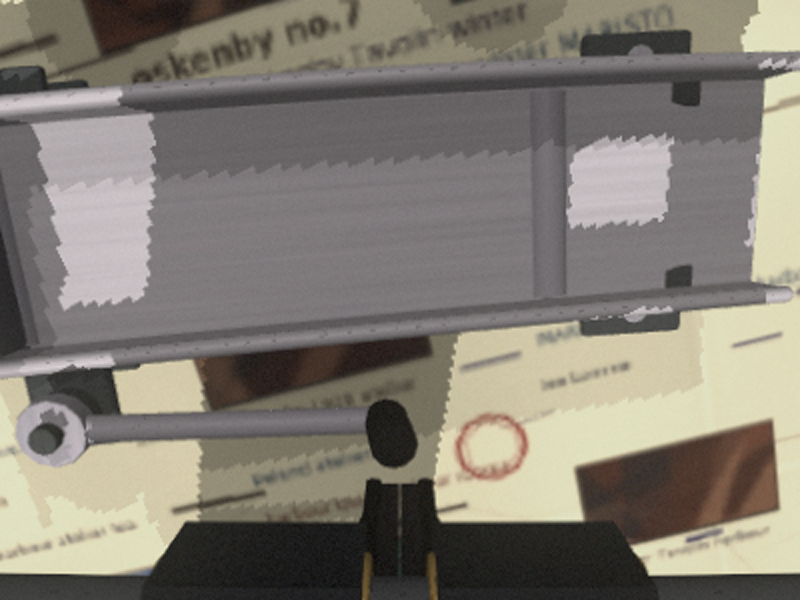

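View pics/s10.png

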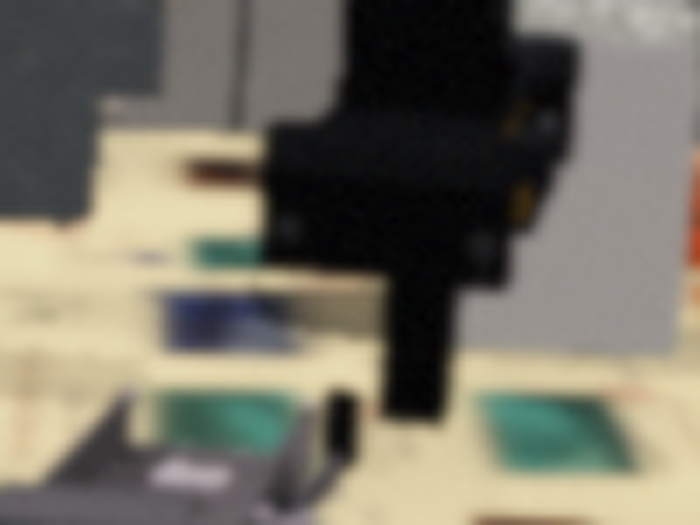

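```bash
python3 -m creep '[[[-1,3,0],0,0],[[-1,2,2],0,0],[[0,0,3],0,0],[[0.7,0,4.7],-0.05,0],[[0.7,0,4.7],-0.05,0],[[0.7,0,4.7],-0.05,0],[[0.7,0,4.7],-0.05,0],[[0.7,0,4.7],-0.05,0]]'; python3 - <<'E'
from plan import *
th=.18
goto(230-94*np.cos(th)+16*-np.sin(th),52-94*np.sin(th)+16*np.cos(th),42,np.pi+th)
c=robot.camera("wrist"); crop(c,120,0,520,300,2,"pics/w11.png")
E
```

```text
time: 14.6
position: [0.5136, -0.0557, 0.0874]
tool_rot: [-0.487, 0.513, -0.513, 0.487]
ft_force: [0.2, -1.0, -0.2]
grip_width: 0.0005
t 14.60 at g [132.3  54.3  41.9] world [ 0.514 -0.056  0.087] F [ 0.2 -1.  -0.2] w 0.000 q [-0.32  0.59  1.82 -0.    0.73  1.3 ]
tgt world [ 0.517 -0.054  0.088] tool shift [-1.7 -0.4  3.8] toolx ang -2.959 tool y [-0.001 -0.    -1.   ]
yaw world needed -0.003 -> turn about tool y 0.003
```

View pics/w11.png

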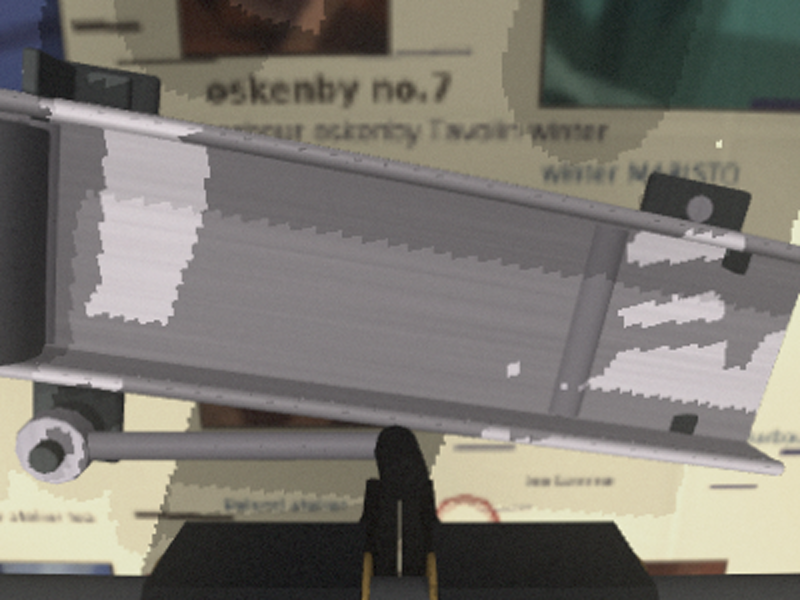

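The bar is following the fingertips; the knob is at crop (398,455) and touching. I'll continue along the arc.

```bash
python3 -m creep '[[[0.7,0,4.7],-0.05,0],[[0.7,0,4.7],-0.05,0],[[0.7,0,4.7],-0.05,0],[[0.7,0,4.7],-0.05,0],[[0.7,0,4.7],-0.05,0],[[0.7,0,4.7],-0.05,0],[[0.7,-0.5,4.7],-0.05,0],[[0.7,-0.5,4.7],-0.05,0]]'; python3 - <<'E'
from plan import *
th=.58
goto(230-94*np.cos(th)+16*-np.sin(th),52-94*np.sin(th)+16*np.cos(th),42,np.pi+th)
c=robot.camera("wrist"); crop(c,120,0,520,300,2,"pics/w12.png")
E
```

```text
time: 15.45
position: [0.5513, -0.0567, 0.0884]
tool_rot: [0.579, -0.406, 0.406, -0.579]
ft_force: [-0.0, -1.0, 0.2]
grip_width: 0.0005
t 15.45 at g [140.2  17.4  42. ] world [ 0.551 -0.057  0.088] F [-0.  -1.   0.2] w 0.000 q [-0.3   0.63  1.72 -0.    0.79  0.92]
tgt world [ 0.555 -0.055  0.089] tool shift [-0.1 -0.3  4.3] toolx ang -2.56 tool y [-0. -0. -1.]
yaw world needed -0.002 -> turn about tool y 0.002
```

View pics/w12.png

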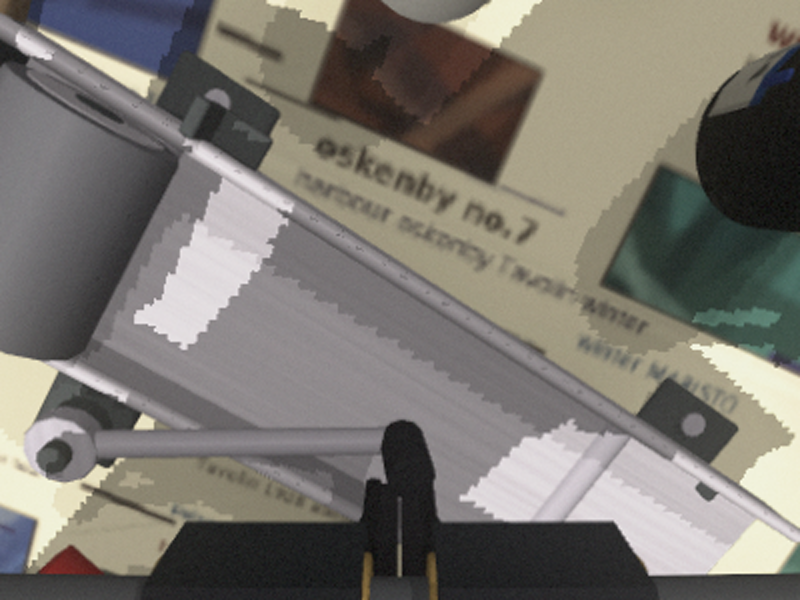

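```bash
python3 -m creep '[[[1,-0.3,4.7],-0.05,0],[[1,-0.3,4.7],-0.05,0],[[1,-0.3,4.7],-0.05,0],[[1,-0.3,4.7],-0.05,0],[[1,-0.3,4.7],-0.05,0],[[1,-0.4,4.7],-0.05,0],[[1,-0.4,4.7],-0.05,0],[[1,-0.4,4.7],-0.05,0]]'; python3 - <<'E'
from plan import *
th=.98
goto(230-94*np.cos(th)+16*-np.sin(th),52-94*np.sin(th)+16*np.cos(th),42,np.pi+th)
c=robot.camera("wrist"); crop(c,120,0,520,300,2,"pics/w13.png")
E
```

```text
time: 16.3
position: [0.5874, -0.0448, 0.0911]
tool_rot: [0.648, -0.284, 0.283, -0.648]
ft_force: [0.1, 0.6, -0.0]
grip_width: 0.0002
t 16.30 at g [160.3 -14.9  42.2] world [ 0.587 -0.045  0.091] F [ 0.1  0.6 -0. ] w 0.000 q [-0.27  0.66  1.63 -0.    0.85  0.56]
tgt world [ 0.59  -0.041  0.091] tool shift [-0.4 -0.3  4.6] toolx ang -2.16 tool y [-0.001  0.    -1.   ]
yaw world needed -0.001 -> turn about tool y 0.001
```

View pics/w13.png

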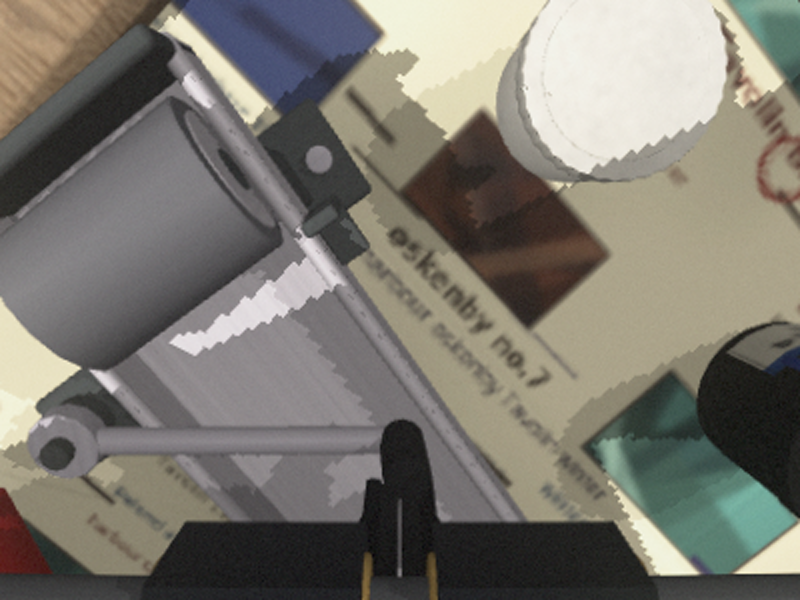

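```bash
python3 -m creep '[[[1,-0.5,4.7],-0.05,0],[[1,-0.5,4.7],-0.05,0],[[1,-0.5,4.7],-0.05,0],[[1,-0.5,4.7],-0.05,0],[[1,-0.5,4.7],-0.05,0],[[1,-0.5,4.7],-0.05,0],[[1,-0.5,4.7],-0.05,0]]'; python3 - <<'E'
from plan import *
th=1.33
goto(230-94*np.cos(th)+16*-np.sin(th),52-94*np.sin(th)+16*np.cos(th),42,np.pi+th)
c=robot.camera("wrist"); crop(c,120,0,520,300,2,"pics/w14.png")
E
```

```text
time: 17.05
position: [0.6131, -0.0236, 0.0946]
tool_rot: [0.687, -0.167, 0.166, -0.687]
ft_force: [0.0, 0.1, 0.6]
grip_width: 0.0006
t 17.05 at g [187.1 -35.   42.5] world [ 0.613 -0.024  0.095] F [0.  0.1 0.6] w 0.001 q [-0.22  0.68  1.57 -0.    0.9   0.25]
tgt world [ 0.615 -0.019  0.095] tool shift [-0.7 -0.1  4.9] toolx ang -1.811 tool y [-0.001  0.    -1.   ]
yaw world needed -0.001 -> turn about tool y 0.001
```

View pics/w14.png

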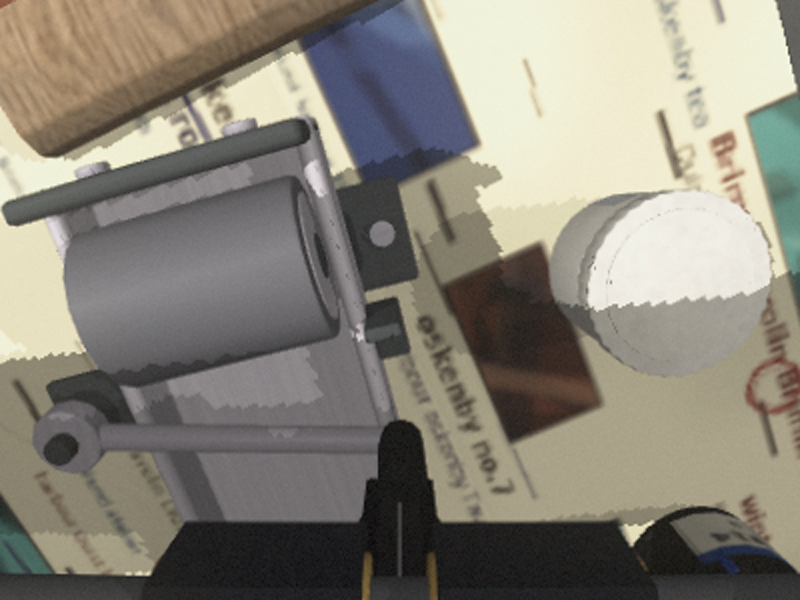

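```bash
python3 -m creep '[[[1,-0.5,4.7],-0.05,0],[[1,-0.5,4.7],-0.05,0],[[1,-0.5,4.7],-0.05,0],[[1,-0.5,4.7],-0.05,0],[[0.5,-0.3,3],-0.04,0],[[0,0,0],0,0]]'; python3 - <<'E'
from plan import *
th=1.57
goto(230-94*np.cos(th)+16*-np.sin(th),52-94*np.sin(th)+16*np.cos(th),42,np.pi+th)
c=robot.camera("wrist"); crop(c,120,0,520,300,2,"pics/w15.png")
E
```

```text
time: 17.7
position: [0.6256, -0.005, 0.0969]
tool_rot: [-0.702, 0.084, -0.083, 0.702]
ft_force: [0.0, -0.1, 0.9]
grip_width: 0.0007
t 17.70 at g [208.3 -42.8  42.3] world [ 0.626 -0.005  0.097] F [ 0.  -0.1  0.9] w 0.001 q [-0.19  0.68  1.53  0.    0.92  0.05]
tgt world [0.626 0.001 0.097] tool shift [-0.9 -0.4  5.6] toolx ang -1.572 tool y [-0.  0. -1.]
yaw world needed 0.001 -> turn about tool y -0.001
```

View pics/w15.png

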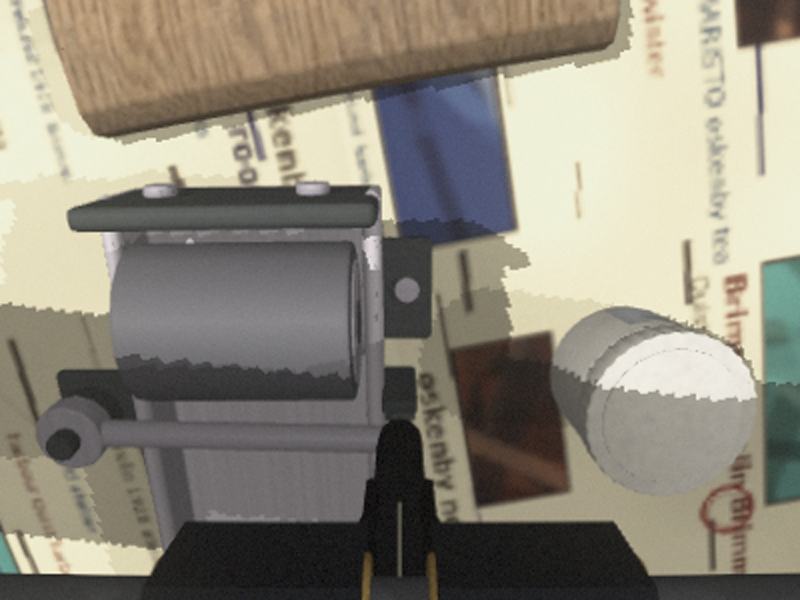

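```bash
python3 -m creep '[[[0,0,1],0,0],[[0,0,1],0,0],[[0,0,1],0,0],[[0,0,0],0,0]]';python3 -m creep '[[[0,0,1],0,0],[[0,0,0],0,0]]';python3 -m creep '[[[0,0,1],0,0],[[0,0,0],0,0]]'; python3 -m creep '[[[0,0,1],0,0],[[0,0,0],0,0]]'; python3 - <<'E'
from plan import *
goto(214,-42,42)
c=robot.camera("wrist"); crop(c,120,0,520,300,2,"pics/w16.png")
E
```

```text
time: 18.15
position: [0.6265, -0.0023, 0.0971]
tool_rot: [0.702, -0.083, 0.083, -0.702]
ft_force: [0.7, -0.8, -0.1]
grip_width: 0.0008
time: 18.35
position: [0.6266, -0.0019, 0.0971]
tool_rot: [0.703, -0.083, 0.083, -0.702]
ft_force: [-0.5, -3.3, 0.8]
grip_width: -0.0001
time: 18.55
position: [0.6267, -0.0016, 0.0971]
tool_rot: [0.703, -0.083, 0.083, -0.701]
ft_force: [-1.5, -5.1, 1.8]
grip_width: 0.0005
time: 18.75
position: [0.6267, -0.0015, 0.0971]
tool_rot: [0.704, -0.083, 0.082, -0.701]
ft_force: [-1.6, -7.3, 1.2]
grip_width: 0.0001
t 18.75 at g [212.  -43.1  42. ] world [ 0.627 -0.001  0.097] F [-1.6 -7.3  1.2] w 0.000 q [-0.18  0.69  1.53 -0.    0.93  0.06]
tgt world [0.626 0.001 0.097] tool shift [-1.1 -0.2  2. ] toolx ang -1.57 tool y [-0.001 -0.003 -1.   ]
```

View pics/w16.png

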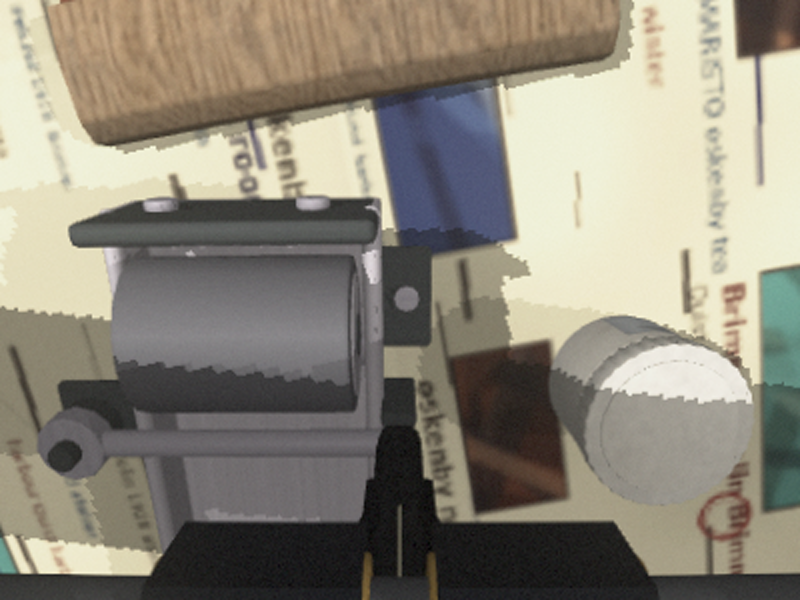

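The force is building (7 N) with no motion, so the keeper is at its end of travel. I'll back off, lift and check.

```bash
python3 -m creep '[[[0,0,-4],0,0],[[0,0,-8],0,0],[[0,-10,-20],0,0],[[0,-25,-30],0,0],[[0,-30,-30],0,0],[[0,-30,-20],0,0],[[0,-20,-20],0,0],[[0,0,0],0,0]]'; python3 - <<'E'
from plan import *
goto(214,-42,42)
c=robot.camera("wrist"); crop(c,120,0,520,300,2,"pics/w17.png")
print(((proj(c,(np.array([[230,52,30],[230,-42,54],[230,-30,30],[260,0,44]])/1000)@Rm.T+t)-[120,0])*2).round())
c=robot.camera("side"); crop(c,240,130,420,250,4.4,"pics/s17.png")
c=robot.camera("top"); crop(c,280,130,420,250,5,"pics/t17.png")
E
```

```text
time: 19.6
position: [0.5983, -0.1308, 0.2155]
tool_rot: [0.703, -0.081, 0.087, -0.701]
ft_force: [1.2, 1.6, -0.2]
grip_width: 0.0008
t 19.60 at g [ 94.8 -45.6 175.4] world [ 0.598 -0.131  0.215] F [ 1.2  1.6 -0.2] w 0.001 q [-0.4   0.52  1.48  0.    1.14 -0.16]
tgt world [0.626 0.001 0.097] tool shift [ -5.  118.  134.5] toolx ang -1.574 tool y [ 0.008 -0.003 -1.   ]
[[157.  34.]
 [386.  23.]
 [357.  30.]
 [273. -62.]]
```

View pics/w17.png

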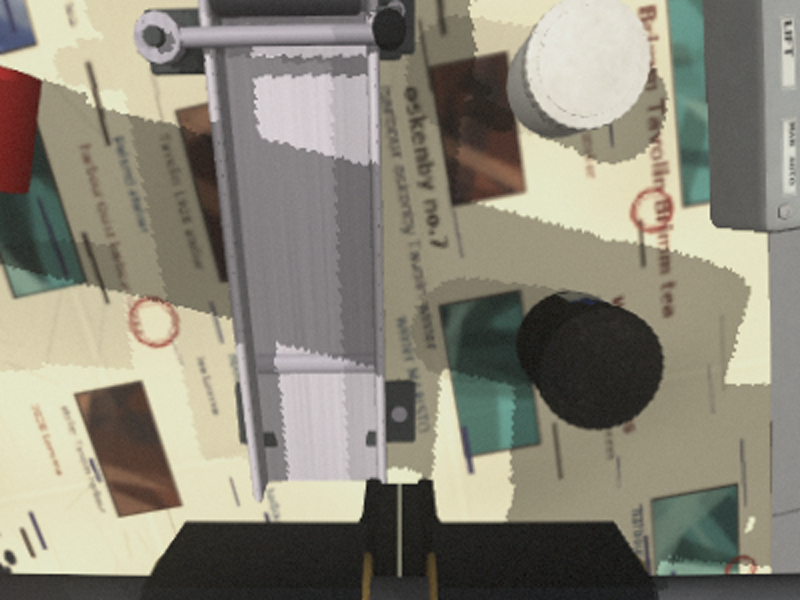

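View pics/s17.png

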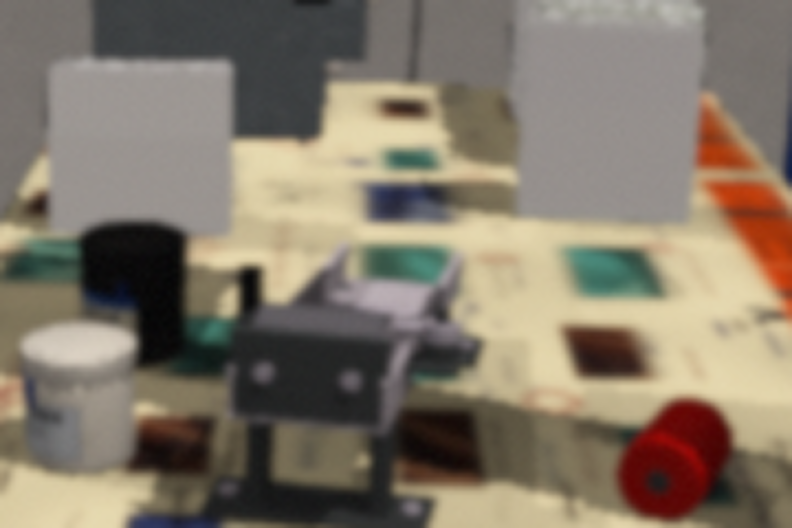

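View pics/t17.png

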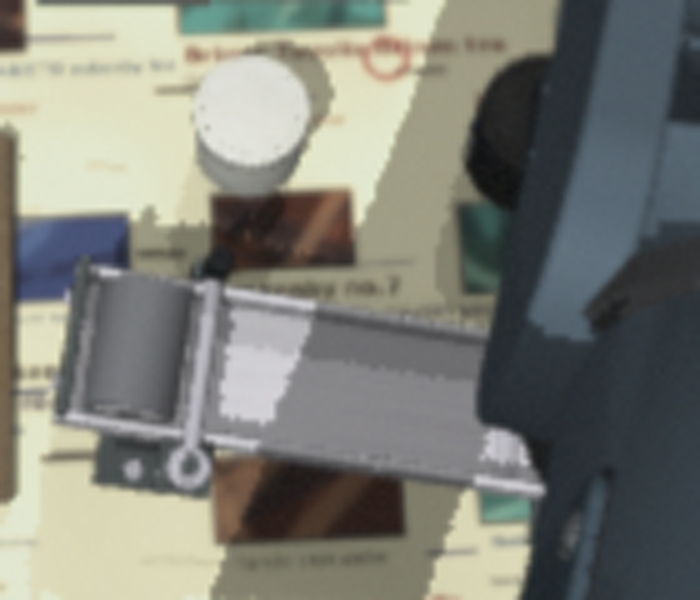

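```bash
python3 -c "
from rig import robot
o=robot.get_obs(); print(o['time'],o['ft_force'],o['joint_velocities'].round(3)); print(robot.hand_in())"
```

```text
19.75 [-0.33263853 -0.37074304 -0.70987646] [ 0.015  0.016  0.013 -0.004  0.002 -0.002]
the job is handed in; nothing more can be done
None
```

The job is done and handed in at 19.75 s of the 61 s allowed. The roller is parked between the upper ridge and the end stop, and the keeper bar lies straight across the gutter behind it.

- **Roller:** I pushed it up the gutter with the nearly closed fingertips. The readings I took while pushing peaked at about 6 N, as it met the upper ridge. It rolled over and stayed when the fingers left.
- **Keeper bar:** I pushed the knob round its arc with closed fingertips until it stopped moving, with the force rising to about 7 N. I then backed off and lifted clear.
- **Final pictures (top, side and wrist):** The bar is parallel to the roller's axis. The jars and the red look-alike show no movement. The end of the squeegee that is in view also looks unmoved, but the arm never came near it. The hand was clear, with wrist force about zero.
- **Disagreement:** The wrist view put the gutter's centre line about 3 mm to the right of my top-view fit. I steered by the wrist view, and the margin was ample.

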